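Clamp a specimen mount in the bench cam fixture

TASK

The resin specimen mount standing on the notebook has to be held for inspection: stand it upright, polished face up, in the nest of the cam fixture, then turn the fixture's crank clockwise (seen from above) over the high point of the cam until the follower's roller rests in the cam's flat dwell, so that the jaw stays closed on the mount after you let go. Find the dwell by feel: cranked on up its far side the jaw over-squeezes the brittle resin, and beyond the far edge it springs open. Leave the other loose things on the desk where they are.

Things in the scene. Friction and masses are not known exactly. Their poses are not given: they have to be found in the camera images.
- mount: Specimen mount: dark resin cylinder, 30.4 mm in diameter, 21 mm tall, about 30 g, standing on the notebook, whose top is 10 mm above the desk. Origin: centre of its underside; z up its axis. A wider mount on the bare desk is not the one meant.
- cam_fixture: Manual cam fixture, fixed to the desk: grey base plate 100 x 208 mm, its top 12 mm up, long side along its y. Origin: centre of the underside; z up. In order along y: camshaft (y = -62 mm, vertical), follower slide (-45 to 35 mm) between guide bars (keeper plate top 33 mm, screw heads 36 mm), sprung jaw, nest, fixed V-jaw (81 to 100 mm).
- nest (a point): Top of the rest pad, 14 mm above the desk, where a seated mount's axis stands (fixture x = 0, y = 70 mm); axes as the fixture's. Open jaw face 21.2 mm before it in -y, V behind it in +y: the mount has 6 mm to spare in y. Jaw (22 mm wide in x) and V (24 mm) are 31 mm high, with 3.5 mm lead-ins over the top 5 mm. Beside the mount in +x and -x fingers have room down to the base plate.
- camshaft_axis (a point): Point on the vertical camshaft axis, 50 mm above the desk (fixture x = 0, y = -62 mm). The crank turns about it, its arm's top 47 mm above the desk, a shaft end 53 mm; clockwise seen from above pushes the follower out and closes the jaw. The crank sits on the shaft's spline at any angle to the cam, so its direction does not tell where the dwell is.
- crank_grip (a point): Point on the axis of the crank's black upright grip, 81 mm above the desk, 40 mm from the camshaft axis. Grip: 19.6 mm in diameter, 51 to 101 mm above the desk; it spins freely on its pin, so a hand can go round without turning. The dwell's middle is 1.6 to 4.2 rad of clockwise turn from the start: first nearly free, then a rise of 1.1 rad up to the crest, 0.3 rad before it.
- follower: Slide with roller and sprung jaw; origin on the fixture's when open, moves along fixture +y: 6 mm where it meets the mount, 10 mm on the crest, 8.8 mm in mid-dwell (jaw force about 12 N). Back-force at the grip: 4 to 7 N late in the rise (let go, it runs back), drops to 0 or less in the dwell (let go, it pulls to the middle), 5 N again 0.25 rad past the middle, 12 N at 0.45 rad, then drops open.
- spare_mount: Another resin specimen mount, 32 mm in diameter, 17 mm tall, on the bare desk; leave it.
- objective: Spare objective lens, 34 mm in diameter, 46 mm tall, standing on the desk; leave it.
- vial: Glass vial with a dark cap, 23 mm in diameter, 48 mm tall; leave it.
- petri_dish: Clear round dish, 60 mm in diameter, 12 mm tall; leave it.
- lens_cap: Black lens cap, 53 mm in diameter, 13 mm tall, on the desk; leave it.

How it is judged:
By the outcome, as a careful person would: the job done as asked, in the order asked, and still so for the second after the job is handed in, with the robot touching nothing.
It also fails if it takes over 72 s, if anything falls off the work surface, if the arm or the gripper's body presses on something with over 40 N, if the wrist force passes 120 N, or if a joint passes its speed limit or range.

ROBOT

A 6-joint arm with a two-finger parallel gripper is mounted at the origin on a cart in front of the work surface, level with it; the furniture and walls round the work are solid. World frame = base frame: x ahead of the robot, y to its left, z up, the work surface at z = 0. Lengths are in mm, angles in rad, forces in N, time in s.
With the tool pointing down it reaches from about 250 to 800 mm from the base axis. Payload 8.5 kg.
Tool frame: the origin (TCP) lies midway between the tips of the shut fingers; the grasp point (between the pads) lies env.pinch_z behind it (env.pinch_z is the distance from the TCP to the grasp point, in mm); z points along the fingers, y is the line along which they close (so a half turn about z gives the same grasp; the last joint's range is limited). The gripper opens to 85 mm and grips with 20 to 120 N. Pads are 22 mm wide; open, the fingers measure 114 mm over their backs; the gripper's body (76 mm by 85 mm) begins 54 mm behind the grasp point. The pads swing forward as they close: fully open they stand 13 mm farther back than shut.
Start: joints at [-1.132, 0.238, -0.013, 1.319, 0, 1.571], TCP at [223.028, -475.224, 231.276] pointing down, gripper open.
Joint ranges: [-2.66, 2.66], [-1.03, 1.9], [-1.14, 1.46], [-1.82, 2.27], [-1.45, 1.34], [-3.14, 3.14]. Speed limits (rad/s): [2.22, 2.22, 2.79, 3.14, 3.14, 3.14].

INTERFACE

Orientations are given as a rotation vector (axis times angle).
In Python, from rig import env gives the robot as it stands.
- The arm moves only by the shell command python3 -m handwheel 'ROWS' [OPENING] [FORCE]. ROWS is JSON, a list of rows, each an object of numbers: "dx", "dy", "dz": the shift along the tool's x, y, z in mm; "ax", "ay", "az": the turn, a rotation vector about the tool's x, y, z in rad. In form: [{"dx": .., "dy": .., "dz": .., "ax": .., "ay": .., "az": ..}, ...]. A call has 1 to 12 rows; each row shifts and turns the commanded pose from where the row before left it, along the tool's axes as they then stand; what a row does not reach is not made up. A row lasts 1/12 s, in which the tool goes at most 41.7 mm and 7.16 degrees, less where a joint would pass 70% of its speed; a pose out of reach is approached as far as the arm can. A call with a gripper value outside its range is refused whole. OPENING is the opening, from 0 (shut) to 1 (fully open), set as the call begins (- or left out, the last holds). The fingers move at their own pace and stop on an object; FORCE is the grip in N (left out, the last holds). Time passes only in rows, so rows that do not move let the fingers close. It gives the time, the measured TCP pose, the force, the opening and the grip force at its end, in the units of the state.
- env.get_state(): the state, without advancing time (a new reading comes with each control period).
- env.camera(name): name is "scene" or "side" or "wrist"; returns the picture (480x640x3 uint8, red, green, blue); there is no depth.
- env.calibration(name): a dict with "intrinsics" (3x3 intrinsics, pixels), "rvec" (rotation vector, rad) and "tvec" (3), from world to camera coordinates, as OpenCV has them. Camera axes: x right, y down, z forward; pixel columns grow to the right and rows downward; lengths in mm; the calibration is good to about 2 mm. A picture is of the moment at which its call begins: read the wrist's pose just before it. calibration takes no time and is no camera call; for the wrist camera it gives the pose at the moment of the call.
- env.hand_in(): hands the job in; it is judged then, once.
Trained networks look in the newest picture that a camera, given by its name, has taken for a name from the list of things; names that differ only in an ending like _2 or _b are one class to them, and where a whole thing is asked for, a point or a joint stands for the part that bears it (a point fixed in the world has none). Each returns a list of dicts, best first, with "p" (0 to 1); they miss things now and then, are a little off and sometimes report something else, mostly with a low value. They report only what shows in the picture. A call takes as long as a camera call.
- env.look_for(camera, label): "position" ([column, row] in pixels, amid what is visible of it).
The state is a dict: "time": time; "joints": joint angles; "joint_velocities": joint speeds; "joint_torque": joint torques, N m; "position": TCP position; "eef_rot": TCP orientation; "wrist_force": force on the tool from outside, world axes, zero at the start; "ft_torque": the same for the moment, N m; "grip_width": opening from 0.0 (shut) to 1.0 (fully open); "finger_force": force on a finger pad.
Only numpy, scipy, OpenCV 4.12 (cv2) and the standard library are available. Lean on these libraries where they do the work, as an engineer would, in place of code of your own. Each camera call takes 0.05 s, during which the arm holds its last target. There are 200 camera calls.

## Working session

There is one attempt and no reset: what is moved stays moved. The work goes in short steps, Python scripts to look and compute and a shell command to move; the robot and the scene stay as the last step left them, time stands still between calls to the robot, and variables do not carry over. Pictures are saved under pics/ and viewed, at most 10 in all, crops included, and the job is handed in when it is done.

```bash
ls; mkdir -p pics; cat > h.py <<'E'
import numpy as np, cv2
from rig import env
def ray(cam,px):
    c=env.calibration(cam);K=np.array(c["intrinsics"],float);R=cv2.Rodrigues(np.array(c["rvec"],float))[0];t=np.array(c["tvec"],float).ravel()
    d=R.T@np.linalg.inv(K)@np.array([px[0],px[1],1.]);return -R.T@t,d/np.linalg.norm(d)
def atz(cam,px,z):
    o,d=ray(cam,px);return o+d*(z-o[2])/d[2]
def proj(cam,P):
    c=env.calibration(cam);return cv2.projectPoints(np.array(P,float).reshape(-1,1,3),np.array(c["rvec"],float),np.array(c["tvec"],float),np.array(c["intrinsics"],float),None)[0].reshape(-1,2)
def tri(r):
    A=0;b=0
    for o,d in r:
        M=np.eye(3)-np.outer(d,d);A=A+M;b=b+M@o
    return np.linalg.solve(A,b)
E
python3 - <<'E'
from h import *
ims=[]
for c in ["scene","side"]:
    im=env.camera(c);cv2.imwrite(f"pics/{c}0.png",im[...,::-1])
    for l in ["mount","cam_fixture","crank_grip","nest","camshaft_axis","follower","spare_mount","objective","vial"]:
        r=env.look_for(c,l)
        print(c,l,[(np.round(x["position"]).tolist(),round(x["p"],2),atz(c,x["position"],20).round().tolist()) for x in r[:3]])
print(env.pinch_z,env.get_state())
E
```

```text
pics
scene mount [([219.0, 324.0], 0.46, [519.0, 259.0, 20.0])]
scene cam_fixture [([362.0, 256.0], 0.75, [492.0, -111.0, 20.0])]
scene crank_grip [([384.0, 236.0], 0.67, [510.0, -195.0, 20.0])]
scene nest [([363.0, 253.0], 0.62, [495.0, -118.0, 20.0])]
scene camshaft_axis [([365.0, 254.0], 0.93, [491.0, -120.0, 20.0])]
scene follower [([359.0, 256.0], 0.81, [494.0, -103.0, 20.0])]
scene spare_mount [([235.0, 249.0], 0.72, [679.0, 133.0, 20.0]), ([413.0, 207.0], 0.48, [543.0, -321.0, 20.0])]
scene objective [([173.0, 261.0], 0.7, [729.0, 272.0, 20.0])]
scene vial []
side mount [([284.0, 361.0], 0.77, [522.0, 268.0, 20.0]), ([376.0, 256.0], 0.61, [482.0, -98.0, 20.0])]
side cam_fixture [([373.0, 255.0], 0.62, [489.0, -99.0, 20.0])]
side crank_grip [([384.0, 217.0], 0.49, [518.0, -268.0, 20.0])]
side nest [([375.0, 256.0], 0.81, [484.0, -95.0, 20.0])]
side camshaft_axis [([376.0, 257.0], 0.66, [482.0, -94.0, 20.0]), ([380.0, 207.0], 0.44, [542.0, -309.0, 20.0])]
side follower [([371.0, 252.0], 0.54, [497.0, -106.0, 20.0])]
side spare_mount [([238.0, 297.0], 0.56, [682.0, 141.0, 20.0])]
[... 230 characters left out ...]
 {'time': 1.0, 'joints': array([-1.13198650e+00,  2.38150403e-01, -1.34790360e-02,  1.31921182e+00,
        2.25511866e-05,  1.57079293e+00]), 'joint_velocities': array([0.00026766, 0.00025362, 0.00016026, 0.00116701, 0.00059535,
       0.00203724]), 'joint_torque': array([ 1.84419790e-03, -5.38585925e+01,  3.46698976e+01,  2.67053263e-03,
        6.68725960e-06, -3.35372093e-06]), 'position': array([ 223.04191279, -475.22108935,  231.31043193]), 'eef_rot': array([-3.06623094e+00, -6.83758595e-01, -1.92119756e-05]), 'wrist_force': array([-0.25042604,  0.1179701 ,  0.73567795]), 'ft_torque': array([-0.00025714,  0.02711452, -0.00177678]), 'finger_force': 0.0, 'grip_width': 1.0027226325830243}
```

View pics/scene0.png

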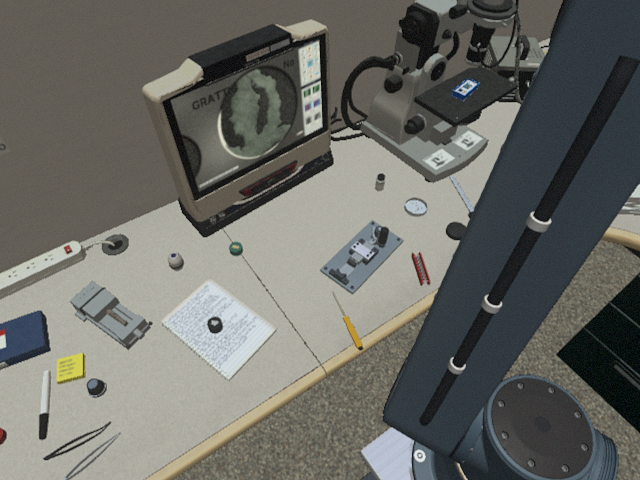

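View pics/side0.png

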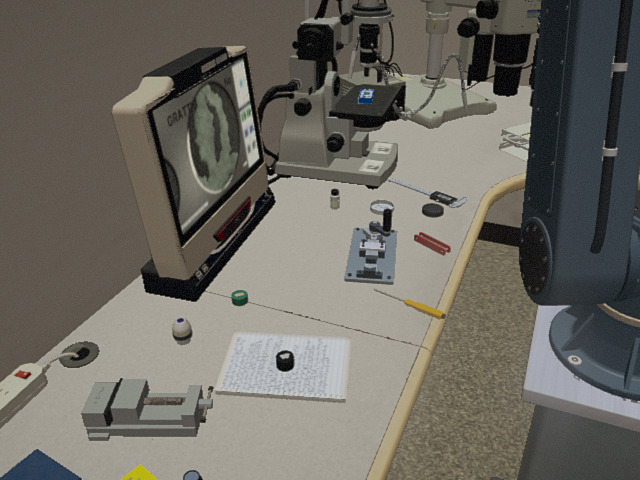

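The mount is the dark disc on the notebook at scene (215,325) and side (285,360). The fixture is at scene (362,256), with its crank end toward the microscope and its V-jaw end toward the notebook. I'll go over the fixture first.

```bash
python3 -m handwheel '[{"dx":33,"dy":-17,"dz":-5},{"dx":33,"dy":-17,"dz":-5},{"dx":33,"dy":-17,"dz":-5},{"dx":33,"dy":-17,"dz":-5},{"dx":33,"dy":-17,"dz":-5},{"dx":33,"dy":-17,"dz":-5},{"dx":33,"dy":-17,"dz":-5},{"dx":33,"dy":-17,"dz":-5},{"dx":33,"dy":-17,"dz":-5},{"dx":33,"dy":-17,"dz":-5},{"dx":33,"dy":-17,"dz":-5},{"dx":0}]'
python3 - <<'E'
from h import *
c=env.calibration("wrist");print(c, ray("wrist",(320,240)))
im=env.camera("wrist");cv2.imwrite("pics/w1.png",im[...,::-1])
for l in ["cam_fixture","crank_grip","nest","camshaft_axis","follower"]:
    print(l,[(np.round(x["position"]).tolist(),round(x["p"],2)) for x in env.look_for("wrist",l)[:3]])
E
```

```text
{'intrinsics': array([[381.26930964,   0.        , 317.98421134],
       [  0.        , 381.26930964, 237.80990172],
       [  0.        ,   0.        ,   1.        ]]), 'rvec': array([-2.41077185,  1.53130979,  0.25132055]), 'tvec': array([-524.49661896,  -42.36587196,  381.45215549])} (array([ 297.02467358, -439.90479894,  375.04323549]), array([-0.29213467, -0.1431836 , -0.94559811]))
cam_fixture []
crank_grip []
nest []
camshaft_axis []
follower []$[0]: bad value
```

View pics/w1.png

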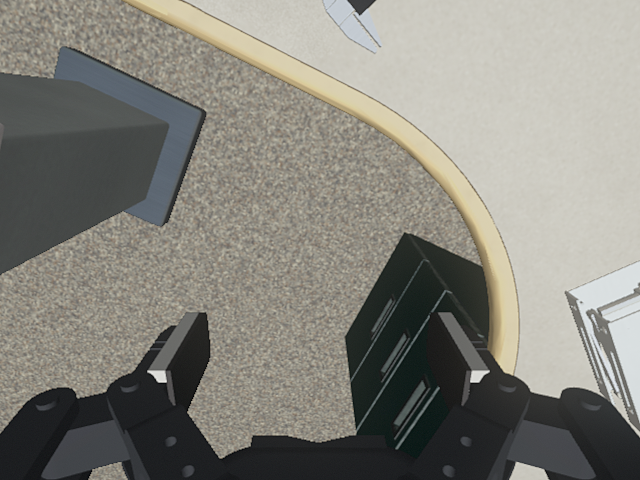

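The wrist picture shows the floor and the desk edge. The move was refused, so I'll try it with all the keys given.

```bash
python3 -m handwheel '[{"dx":33,"dy":-17,"dz":-5,"ax":0,"ay":0,"az":0},{"dx":33,"dy":-17,"dz":-5,"ax":0,"ay":0,"az":0},{"dx":33,"dy":-17,"dz":-5,"ax":0,"ay":0,"az":0},{"dx":33,"dy":-17,"dz":-5,"ax":0,"ay":0,"az":0},{"dx":33,"dy":-17,"dz":-5,"ax":0,"ay":0,"az":0},{"dx":33,"dy":-17,"dz":-5,"ax":0,"ay":0,"az":0},{"dx":33,"dy":-17,"dz":-5,"ax":0,"ay":0,"az":0},{"dx":33,"dy":-17,"dz":-5,"ax":0,"ay":0,"az":0},{"dx":33,"dy":-17,"dz":-5,"ax":0,"ay":0,"az":0},{"dx":33,"dy":-17,"dz":-5,"ax":0,"ay":0,"az":0},{"dx":0,"dy":0,"dz":0,"ax":0,"ay":0,"az":0},{"dx":0,"dy":0,"dz":0,"ax":0,"ay":0,"az":0}]'
python3 - <<'E'
from h import *
print(ray("wrist",(320,240)))
im=env.camera("wrist");cv2.imwrite("pics/w2.png",im[...,::-1])
for l in ["cam_fixture","crank_grip","nest","camshaft_axis","follower"]:
    print(l,[(np.round(x["position"]).tolist(),round(x["p"],2)) for x in env.look_for("wrist",l)[:3]])
E
```

```text
time: 2.3
position: [450.6, -179.6, 281.4]
eef_rot: [3.065, 0.69, 0.0]
wrist_force: [-0.5, -0.1, -0.9]
grip_width: 1.01
finger_force: 0.0
(array([ 524.41331706, -143.97913569,  425.13146751]), array([-0.29136504, -0.1444525 , -0.94564258]))
cam_fixture [([281.0, 119.0], 0.71)]
crank_grip [([310.0, 164.0], 0.57)]
nest [([282.0, 118.0], 0.86)]
camshaft_axis [([285.0, 119.0], 0.89)]
follower [([294.0, 122.0], 0.72)]
```

View pics/w2.png

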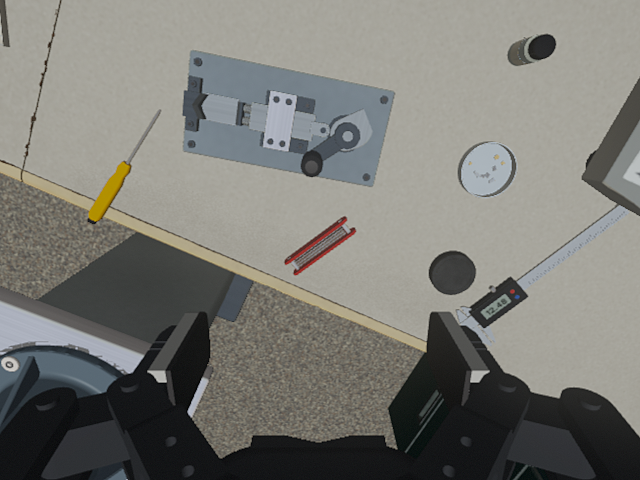

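The wrist picture shows the fixture plate with corners at about (192,51), (395,92), (374,186) and (183,153). The V-jaw is at (193,105), the shaft at (348,135) and the grip top at (312,163). Next I'll fit the pose.

```bash
cat >> h.py <<'E'
from scipy.optimize import least_squares
def fitfix(im,px0):
    lab=cv2.cvtColor(im,cv2.COLOR_RGB2LAB).astype(int)
    m=np.zeros(im.shape[:2],np.uint8);cv2.fillConvexPoly(m,np.int32(px0),1)
    med=np.median(lab[m>0],axis=0)
    ok=((abs(lab-med)[...,1:].max(-1)<5)&(abs(lab-med)[...,0]<45)).astype(np.uint8)*cv2.dilate(m,np.ones((13,13)))
    ok=cv2.morphologyEx(ok,cv2.MORPH_OPEN,np.ones((3,3)))
    pts=np.vstack([c for c in cv2.findContours(ok,0,2)[0] if len(c)>25])
    q=cv2.approxPolyN(cv2.convexHull(pts),4).reshape(-1,2) if hasattr(cv2,'approxPolyN') else cv2.boxPoints(cv2.minAreaRect(pts))
    q=np.array([q[np.argmin(np.linalg.norm(q-p,axis=1))] for p in np.array(px0)],float)
    return q
def fix(p,P):
    c,s=np.cos(p[2]),np.sin(p[2]);P=np.atleast_2d(np.array(P,float))
    return np.c_[p[0]+c*P[:,0]-s*P[:,1],p[1]+s*P[:,0]+c*P[:,1],P[:,2]]
C=[(50,104,12),(50,-104,12),(-50,-104,12),(-50,104,12)]
E
python3 - <<'E'
from h import *
im=cv2.imread("pics/w2.png")[...,::-1].copy()
px=[(192,51),(395,92),(374,186),(183,153)]
q=fitfix(im,px);print(q.tolist())
for Q in (np.array(px,float),q):
    f=lambda p:(proj("wrist",fix(p,C))-Q).ravel()
    r=least_squares(f,[490,-110,0]);print(r.x.round(4),r.fun.round(1))
    p=r.x
    print("nest",fix(p,(0,70,14)),"shaft",fix(p,(0,-62,50)), "shaftpx",atz("wrist",(348,135),53),"grip",atz("wrist",(312,160),101))
    g=atz("wrist",(312,160),101);s=fix(p,(0,-62,50))[0];print("crank vec",g-s,np.hypot(*(g-s)[:2]))
# stereo check with scene/side
for n in ("mount","camshaft_axis","crank_grip"):pass
m=tri([ray("scene",(215,324)),ray("side",(285,360))]);print("mount",m)
E
```

```text
[[190.0, 50.0], [394.0, 92.0], [372.0, 186.0], [183.0, 150.0]]
[ 4.971107e+02 -1.237809e+02  2.571000e-01] [-1.8 -0.3  1.4 -0.7  0.1  1.5  0.3 -0.1]
nest [[479.3083829  -56.08243878  14.        ]] shaft [[ 512.87848298 -183.74233217   50.        ]] shaftpx [ 513.90669947 -182.42667197   53.        ] grip [ 484.12044226 -159.5287038   101.        ]
crank vec [-28.75804072  24.21362837  51.        ] 37.59421105221768
[ 4.974172e+02 -1.222675e+02  2.499000e-01] [-0.7 -1.1  1.4 -0.8  0.6  1.3 -1.2  1.2]
nest [[480.10388708 -54.44232236  14.        ]] shaft [[ 512.75191411 -182.34113522   50.        ]] shaftpx [ 513.90669947 -182.42667197   53.        ] grip [ 484.12044226 -159.5287038   101.        ]
crank vec [-28.63147186  22.81243142  51.        ] 36.60830790727448
mount [522.45296888 266.15700282  20.89430479]
```

```bash
python3 -m handwheel '[{"dx":0,"dy":0,"dz":0,"ax":0,"ay":0,"az":-0.115},{"dx":0,"dy":0,"dz":0,"ax":0,"ay":0,"az":-0.115},{"dx":0,"dy":0,"dz":0,"ax":0,"ay":0,"az":-0.115},{"dx":0,"dy":0,"dz":0,"ax":0,"ay":0,"az":-0.115},{"dx":0,"dy":0,"dz":0,"ax":0,"ay":0,"az":-0.115},{"dx":0,"dy":0,"dz":0,"ax":0,"ay":0,"az":-0.115},{"dx":0,"dy":0,"dz":0,"ax":0,"ay":0,"az":-0.115},{"dx":0,"dy":0,"dz":0,"ax":0,"ay":0,"az":-0.115},{"dx":0,"dy":0,"dz":0,"ax":0,"ay":0,"az":-0.115},{"dx":0,"dy":0,"dz":0,"ax":0,"ay":0,"az":-0.115},{"dx":0,"dy":0,"dz":0,"ax":0,"ay":0,"az":-0.115},{"dx":0,"dy":0,"dz":0,"ax":0,"ay":0,"az":-0.115}]'
python3 -m handwheel '[{"dx":34.5,"dy":15,"dz":11,"ax":0,"ay":0,"az":0},{"dx":34.5,"dy":15,"dz":11,"ax":0,"ay":0,"az":0},{"dx":34.5,"dy":15,"dz":11,"ax":0,"ay":0,"az":0},{"dx":34.5,"dy":15,"dz":11,"ax":0,"ay":0,"az":0},{"dx":34.5,"dy":15,"dz":11,"ax":0,"ay":0,"az":0},{"dx":34.5,"dy":15,"dz":11,"ax":0,"ay":0,"az":0},{"dx":34.5,"dy":15,"dz":11,"ax":0,"ay":0,"az":0},{"dx":34.5,"dy":15,"dz":11,"ax":0,"ay":0,"az":0},{"dx":34.5,"dy":15,"dz":11,"ax":0,"ay":0,"az":0},{"dx":34.5,"dy":15,"dz":11,"ax":0,"ay":0,"az":0},{"dx":34.5,"dy":15,"dz":11,"ax":0,"ay":0,"az":0},{"dx":34.5,"dy":15,"dz":11,"ax":0,"ay":0,"az":0}]'
python3 -m handwheel '[{"dx":0,"dy":0,"dz":0,"ax":0,"ay":0,"az":0},{"dx":0,"dy":0,"dz":0,"ax":0,"ay":0,"az":0}]'
cat >> h.py <<'E'
def axes():
    s=env.get_state();R=cv2.Rodrigues(np.array(s["eef_rot"]))[0];return np.array(s["position"]),R
def totool(P):
    p,R=axes();return (R.T@(np.array(P)-p)).round(1)
E
python3 - <<'E'
from h import *
p,R=axes();print(p,R.round(3).tolist(),np.arctan2(R[1,0],R[0,0]),env.get_state()["joints"])
im=env.camera("wrist");cv2.imwrite("pics/w3.png",im[...,::-1])
for x in env.look_for("wrist","mount")[:3]: print(x["position"],x["p"],atz("wrist",x["position"],31))
E
```

```text
time: 3.6
position: [449.0, -182.0, 281.3]
eef_rot: [-1.925, -2.483, 0.0]
wrist_force: [0.1, 0.1, 0.5]
grip_width: 1.001
finger_force: 0.0
time: 4.6
position: [522.8, 265.3, 148.8]
eef_rot: [1.932, 2.478, 0.0]
wrist_force: [1.4, -0.3, 0.1]
grip_width: 0.997
finger_force: 0.0
time: 4.77
position: [522.2, 265.0, 148.1]
eef_rot: [-1.927, -2.48, 0.003]
wrist_force: [-1.0, -0.3, -0.1]
grip_width: 1.003
finger_force: 0.0
[522.23179663 265.01093748 148.07284464] [[-0.247, 0.969, -0.002], [0.969, 0.247, -0.001], [-0.0, -0.002, -1.0]] 1.8202063696488964 [ 4.69581922e-01  3.80231343e-01 -2.42709783e-02  1.16826287e+00
  2.79222740e-05  1.79096857e+00]
[320.7, 223.2] 0.57 [522.51692698 268.74467355  31.        ]
```

View pics/w3.png

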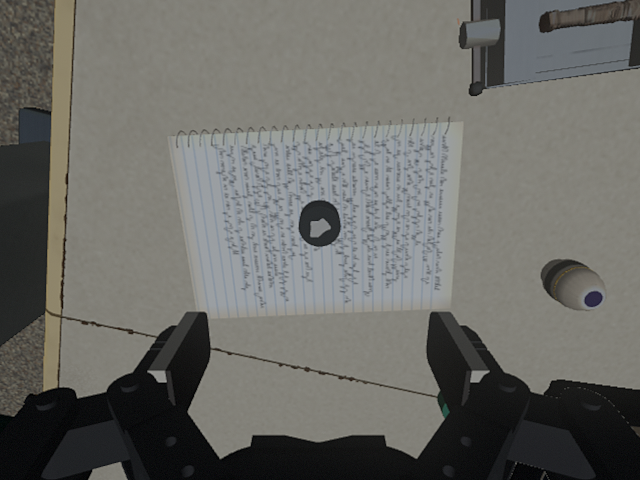

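The wrist picture shows the mount at about (320,224), with a light sample fragment showing in its top (polished) face, so it is already right way up. I'll fit its centre.

```bash
cat >> h.py <<'E'
def cylpx(cam,x,y,z0,z1,r):
    a=np.linspace(0,2*np.pi,60);P=np.vstack([np.c_[x+r*np.cos(a),y+r*np.sin(a),0*a+z] for z in (z0,z1)])
    h=cv2.convexHull(proj(cam,P).astype(np.float32));m=cv2.moments(h);return np.array([m["m10"],m["m01"]])/m["m00"],m["m00"]
E
python3 - <<'E'
from h import *
im=cv2.imread("pics/w3.png");g=im.max(-1)
m=(g<110).astype(np.uint8);m[:190]=0;m[255:]=0;m[:,:285]=0;m[:,355:]=0
m=cv2.morphologyEx(m,cv2.MORPH_OPEN,np.ones((5,5)))
c=max(cv2.findContours(m,0,2)[0],key=cv2.contourArea);h=cv2.convexHull(c);M=cv2.moments(h);b=np.array([M["m10"],M["m01"]])/M["m00"]
r=least_squares(lambda p:cylpx("wrist",p[0],p[1],10,31,15.2)[0]-b,[522,266]).x
print(b,M["m00"],cylpx("wrist",*r,10,31,15.2),r,totool((*r,12)))
E
```

```text
[319.28927951 223.00835503] 1536.0 (array([319.28928005, 223.00835649]), 1589.0625540930778) [522.16061563 266.13051644] [  2.8   0.6 137.3]
```

```bash
python3 -m handwheel '[{"dx":2,"dy":0.5,"dz":25,"ax":0,"ay":0,"az":0},{"dx":0,"dy":0,"dz":25,"ax":0,"ay":0,"az":0},{"dx":0,"dy":0,"dz":25,"ax":0,"ay":0,"az":0},{"dx":0,"dy":0,"dz":22,"ax":0,"ay":0,"az":0},{"dx":0,"dy":0,"dz":16,"ax":0,"ay":0,"az":0},{"dx":0,"dy":0,"dz":12,"ax":0,"ay":0,"az":0},{"dx":0,"dy":0,"dz":7,"ax":0,"ay":0,"az":0},{"dx":0,"dy":0,"dz":4,"ax":0,"ay":0,"az":0},{"dx":0,"dy":0,"dz":0,"ax":0,"ay":0,"az":0}]' 0.65 25
python3 -m handwheel '[{"dx":0,"dy":0,"dz":0,"ax":0,"ay":0,"az":0},{"dx":0,"dy":0,"dz":0,"ax":0,"ay":0,"az":0},{"dx":0,"dy":0,"dz":0,"ax":0,"ay":0,"az":0},{"dx":0,"dy":0,"dz":0,"ax":0,"ay":0,"az":0},{"dx":0,"dy":0,"dz":0,"ax":0,"ay":0,"az":0},{"dx":0,"dy":0,"dz":0,"ax":0,"ay":0,"az":0},{"dx":0,"dy":0,"dz":0,"ax":0,"ay":0,"az":0},{"dx":0,"dy":0,"dz":0,"ax":0,"ay":0,"az":0}]' 0.2 30
```

```text
time: 5.62
position: [522.6, 265.4, 13.4]
eef_rot: [-1.931, -2.478, 0.0]
wrist_force: [0.0, -0.1, -0.0]
grip_width: 0.65
finger_force: 0.0
time: 6.28
position: [523.1, 266.6, 14.4]
eef_rot: [1.929, 2.478, 0.002]
wrist_force: [0.4, -1.7, 7.1]
grip_width: 0.341
finger_force: 29.7
```

```bash
python3 -m handwheel '[{"dx":0,"dy":0,"dz":-10,"ax":0,"ay":0,"az":0},{"dx":0,"dy":0,"dz":-30,"ax":0,"ay":0,"az":0},{"dx":0,"dy":0,"dz":-35,"ax":0,"ay":0,"az":0},{"dx":-10,"dy":-5,"dz":-25,"ax":0,"ay":0,"az":0},{"dx":-36.5,"dy":-14.5,"dz":-5,"ax":0,"ay":0,"az":0},{"dx":-36.5,"dy":-14.5,"dz":-5,"ax":0,"ay":0,"az":0},{"dx":-36.5,"dy":-14.5,"dz":-5,"ax":0,"ay":0,"az":0},{"dx":-36.5,"dy":-14.5,"dz":-5,"ax":0,"ay":0,"az":0},{"dx":-36,"dy":-14.5,"dz":-5,"ax":0,"ay":0,"az":0},{"dx":-36,"dy":-14.5,"dz":-5,"ax":0,"ay":0,"az":0},{"dx":-36,"dy":-14.5,"dz":0,"ax":0,"ay":0,"az":0},{"dx":-36,"dy":-14.5,"dz":0,"ax":0,"ay":0,"az":0}]'
python3 -m handwheel '[{"dx":0,"dy":0,"dz":0,"ax":0,"ay":0,"az":0},{"dx":0,"dy":0,"dz":0,"ax":0,"ay":0,"az":0}]'
python3 - <<'E'
from h import *
p,R=axes();print(p,R.round(3).tolist(),env.get_state()["wrist_force"])
im=env.camera("wrist");cv2.imwrite("pics/w4.png",im[...,::-1])
print(proj("wrist",fix([497.3,-123,.253],C)).round(1).tolist())
E
```

```text
time: 7.28
position: [478.4, -55.6, 144.6]
eef_rot: [1.928, 2.479, 0.002]
wrist_force: [1.2, -0.8, 0.3]
grip_width: 0.338
finger_force: 29.9
time: 7.45
position: [478.5, -55.8, 144.1]
eef_rot: [1.934, 2.475, 0.001]
wrist_force: [0.8, 0.4, -0.9]
grip_width: 0.339
finger_force: 29.9
[478.45403581 -55.82949512 144.09774887] [[-0.242, 0.97, 0.001], [0.97, 0.242, 0.0], [0.0, 0.001, -1.0]] [ 0.78086515  0.40621863 -0.87806838]
[[388.1, 180.7], [376.1, 410.4], [265.2, 411.1], [250.5, 181.7]]
```

View pics/w4.png

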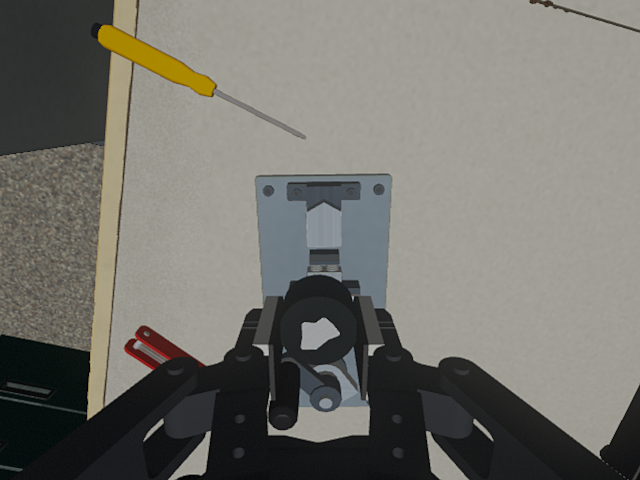

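The mount is held upright with its face up. The plate's front corners are at (256,175) and (391,175), a few px off the prediction, so I'll refit both in this one view.

```bash
python3 - <<'E'
from h import *
im=cv2.imread("pics/w4.png");L=cv2.GaussianBlur(im,(3,3),0).astype(float)
# desk reddish vs plate bluish
d=L[...,0]-L[...,2]
def cross(v): # subpixel of max step
    g=np.abs(np.diff(v));i=int(np.argmax(g));j=slice(max(0,i-2),i+3);return (g[j]*np.arange(j.start,j.start+len(g[j]))).sum()/g[j].sum()+.5
left=np.array([(240+cross(d[r,240:280]),r) for r in range(190,300,4)])
right=np.array([(370+cross(d[r,370:410]),r) for r in range(190,300,4)])
top=np.array([(c,160+cross(d[160:190,c])) for c in range(268,382,4)])
print(left[[0,-1]],right[[0,-1]],top[[0,-1]])
def backp(px,z): return np.array([atz("wrist",q,z) for q in px])
for zz in (12,):
  Lw,Rw,Tw=[backp(a,zz) for a in (left,right,top)]
  def res(p):
    c,s=np.cos(p[2]),np.sin(p[2])
    X=lambda P:(P[:,0]-p[0])*c+(P[:,1]-p[1])*s
    Y=lambda P:-(P[:,0]-p[0])*s+(P[:,1]-p[1])*c
    return np.r_[X(Lw)+50,X(Rw)-50,Y(Tw)-104]
  r=least_squares(res,[497,-123,.25],loss="soft_l1");n=len(Lw)
  print(zz,r.x,[np.mean(res(r.x)[a:b]).round(2) for a,b in ((0,n),(n,2*n),(2*n,None))],np.std(res(r.x)))
print("nest",fix(r.x,(0,70,14)))
print(proj("wrist",fix(r.x,C+[(0,-62,53)])).round(1).tolist())
# held mount: top face circle
p,R=axes();zt=p[2]-4.4+21
g=im.max(-1)
print("mount px model", [ (dx,proj("wrist",[p+R@[dx,0,0]+[0,0,zt-p[2]]+np.array(e) for e in ((0,0,0),(15.2*R[0,0],15.2*R[1,0],0),(-15.2*R[0,0],-15.2*R[1,0],0),(15.2,0,0),(-15.2,0,0))]).round().tolist()) for dx in (0,)])
crop=cv2.resize(im[160:420,230:410],None,fx=3,fy=2.3*1);cv2.imwrite("pics/c4.png",cv2.resize(im[160:420,230:410],None,fx=2.3,fy=2.3,interpolation=2))
E
```

```text
[[256.25862069 190.        ]
 [262.875      298.        ]] [[390.10714286 190.        ]
 [371.13157895 298.        ]] [[268.         175.89130435]
 [380.         174.13636364]]
12 [ 5.00148707e+02 -1.21566503e+02  2.55153438e-01] [np.float64(0.95), np.float64(-1.32), np.float64(0.97)] 2.0745212981074053
nest [[482.48113538 -53.83278245  14.        ]]
[[392.2, 179.6], [379.9, 409.7], [268.9, 410.6], [254.5, 180.9], [325.0, 406.2]]
mount px model [(0, [[319.0, 336.0], [319.0, 300.0], [319.0, 369.0], [357.0, 344.0], [281.0, 327.0]])]
```

View pics/c4.png

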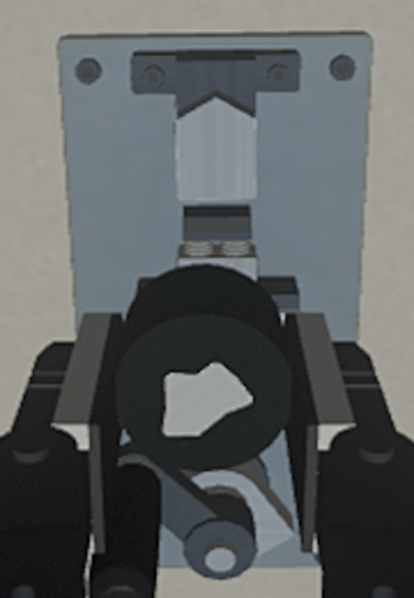

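The crop shows the V apex at about px (324,202), the fixture centreline about 4 px right of the mount's, and the shaft end at (325,402). I'll shift by that and go down to just above the jaws to compare up close.

```bash
python3 -m handwheel '[{"dx":1.5,"dy":3,"dz":10,"ax":0,"ay":0,"az":0},{"dx":0,"dy":0,"dz":20,"ax":0,"ay":0,"az":0},{"dx":0,"dy":0,"dz":25,"ax":0,"ay":0,"az":0},{"dx":0,"dy":0,"dz":20,"ax":0,"ay":0,"az":0},{"dx":0,"dy":0,"dz":15,"ax":0,"ay":0,"az":0},{"dx":0,"dy":0,"dz":9,"ax":0,"ay":0,"az":0},{"dx":0,"dy":0,"dz":0,"ax":0,"ay":0,"az":0},{"dx":0,"dy":0,"dz":0,"ax":0,"ay":0,"az":0}]'
python3 - <<'E'
from h import *
p,R=axes();print(p,R.round(3).tolist(),env.get_state()["wrist_force"])
im=env.camera("wrist");cv2.imwrite("pics/w5.png",cv2.resize(im[60:400,180:460,::-1],None,fx=1.75,fy=1.75,interpolation=2))
zt=p[2]-4.4+21
a=np.linspace(0,2*np.pi,5)
print("mount top",proj("wrist",[[p[0]+15.2*np.cos(t+.253),p[1]+15.2*np.sin(t+.253),zt] for t in a]).round(1).tolist())
print("axis under TCP z31,z12",proj("wrist",[[p[0],p[1],31],[p[0],p[1],12]]))
# predicted V edges if nest under TCP: V front ends? apex
P=fix([0,0,.253],[(12,11,31),(-12,11,31),(12,30,31),(-12,30,31),(50,34,12),(-50,34,12)]);P[:,:2]+=p[:2];print(proj("wrist",P).round(1).tolist())
E
```

```text
time: 8.17
position: [481.3, -50.9, 44.1]
eef_rot: [-1.927, -2.48, 0.001]
wrist_force: [-0.1, 0.5, 0.1]
grip_width: 0.342
finger_force: 29.9
[481.29790502 -50.86571055  44.06739518] [[-0.247, 0.969, -0.001], [0.969, 0.247, 0.0], [0.001, -0.001, -1.0]] [-0.10190331  0.49558229  0.05942874]
mount top [[357.4, 333.8], [318.0, 298.7], [278.8, 334.1], [318.3, 366.9], [357.4, 333.8]]
axis under TCP z31,z12 [[318.06045191 297.93551406]
 [318.02660082 280.35942145]]
[[344.6, 276.0], [291.4, 276.2], [345.4, 236.0], [290.3, 236.2], [422.1, 215.3], [213.4, 216.0]]
```

View pics/w5.png

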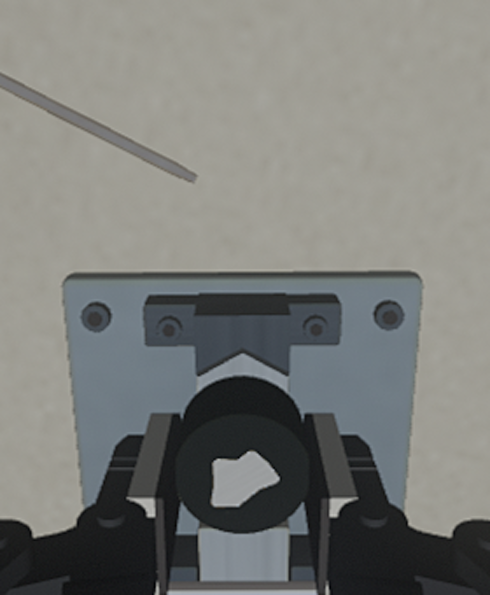

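```bash
python3 - <<'E'
from h import *
p,R=axes();print(p)
for z,ys in ((31,(-27,-24.7,-21.2,11,14.5,18,30)),(12,(30,34)),(0,(34,))):
    P=fix([0,0,.253],[(11,y,z) for y in ys]);P[:,:2]+=p[:2];print(z,ys,((proj("wrist",P)-[180,60])*1.75)[:,1].round(0).tolist())
E
```

```text
[481.80854628 -51.15404019  44.70096741]
31 (-27, -24.7, -21.2, 11, 14.5, 18, 30) [505.0, 498.0, 487.0, 379.0, 367.0, 354.0, 310.0]
12 (30, 34) [288.0, 274.0]
0 (34,) [263.0]
```

Comparing rows in the crop: V at 313–375, plate edge at 280, mount top at 413–533. The nest is about 2.5 mm behind the mount. I'll back up 5 mm to leave clearance at the V, then lower.

```bash
python3 -m handwheel '[{"dx":-5,"dy":0,"dz":0,"ax":0,"ay":0,"az":0},{"dx":0,"dy":0,"dz":4,"ax":0,"ay":0,"az":0},{"dx":0,"dy":0,"dz":5,"ax":0,"ay":0,"az":0},{"dx":0,"dy":0,"dz":4,"ax":0,"ay":0,"az":0},{"dx":0,"dy":0,"dz":4,"ax":0,"ay":0,"az":0},{"dx":0,"dy":0,"dz":0,"ax":0,"ay":0,"az":0}]'
python3 -m handwheel '[{"dx":0,"dy":0,"dz":3,"ax":0,"ay":0,"az":0},{"dx":0,"dy":0,"dz":2,"ax":0,"ay":0,"az":0},{"dx":0,"dy":0,"dz":1,"ax":0,"ay":0,"az":0},{"dx":0,"dy":0,"dz":0,"ax":0,"ay":0,"az":0}]'
```

```text
time: 8.72
position: [481.9, -56.7, 26.4]
eef_rot: [-1.929, -2.478, 0.001]
wrist_force: [-0.2, -0.1, 0.6]
grip_width: 0.343
finger_force: 29.9
time: 9.05
position: [482.3, -56.7, 21.1]
eef_rot: [-1.929, -2.479, 0.0]
wrist_force: [-0.6, -0.6, -0.3]
grip_width: 0.341
finger_force: 29.9
```

```bash
python3 -m handwheel '[{"dx":0,"dy":0,"dz":1,"ax":0,"ay":0,"az":0},{"dx":0,"dy":0,"dz":1,"ax":0,"ay":0,"az":0},{"dx":0,"dy":0,"dz":0,"ax":0,"ay":0,"az":0}]'
python3 -m handwheel '[{"dx":0,"dy":0,"dz":0.8,"ax":0,"ay":0,"az":0},{"dx":0,"dy":0,"dz":0.8,"ax":0,"ay":0,"az":0},{"dx":0,"dy":0,"dz":0,"ax":0,"ay":0,"az":0}]'
```

```text
time: 9.3
position: [482.4, -56.7, 19.2]
eef_rot: [-1.93, -2.479, 0.0]
wrist_force: [0.2, -0.7, -0.8]
grip_width: 0.347
finger_force: 29.9
time: 9.55
position: [482.6, -56.8, 18.6]
eef_rot: [1.929, 2.479, 0.001]
wrist_force: [-3.5, 0.1, 11.9]
grip_width: 0.341
finger_force: 31.1
```

```bash
python3 -m handwheel '[{"dx":0,"dy":0,"dz":-0.6,"ax":0,"ay":0,"az":0},{"dx":0,"dy":0,"dz":0,"ax":0,"ay":0,"az":0},{"dx":0,"dy":0,"dz":0,"ax":0,"ay":0,"az":0},{"dx":0,"dy":0,"dz":0,"ax":0,"ay":0,"az":0}]' 0.5 30
python3 -m handwheel '[{"dx":0,"dy":0,"dz":-3,"ax":0,"ay":0,"az":0},{"dx":0,"dy":0,"dz":-5,"ax":0,"ay":0,"az":0},{"dx":0,"dy":0,"dz":-15,"ax":0,"ay":0,"az":0},{"dx":0,"dy":0,"dz":-30,"ax":0,"ay":0,"az":0},{"dx":0,"dy":0,"dz":-35,"ax":0,"ay":0,"az":0},{"dx":-20,"dy":0,"dz":-35,"ax":0,"ay":0,"az":0},{"dx":-25,"dy":0,"dz":-15,"ax":0,"ay":0,"az":0},{"dx":-25,"dy":0,"dz":0,"ax":0,"ay":0,"az":0},{"dx":-30,"dy":0,"dz":0,"ax":0,"ay":0,"az":0},{"dx":0,"dy":0,"dz":0,"ax":0,"ay":0,"az":0},{"dx":0,"dy":0,"dz":0,"ax":0,"ay":0,"az":0}]'
python3 - <<'E'
from h import *
p,R=axes();print(p,R.round(3).tolist())
im=env.camera("wrist");cv2.imwrite("pics/w6.png",im[...,::-1])
print(proj("wrist",fix([500,-122,.253],C+[(0,70,35),(0,-62,53)])).round(0).tolist())
E
```

```text
time: 9.88
position: [482.5, -56.7, 18.2]
eef_rot: [-1.93, -2.479, 0.0]
wrist_force: [-0.8, 0.2, 0.2]
grip_width: 0.501
finger_force: 0.0
time: 10.8
position: [507.1, -154.8, 156.5]
eef_rot: [1.932, 2.477, 0.0]
wrist_force: [-0.5, 0.7, -0.2]
grip_width: 0.502
finger_force: 0.0
[ 507.13312859 -154.78815325  156.53989461] [[-0.243, 0.97, 0.0], [0.97, 0.243, 0.0], [0.0, 0.0, -1.0]]
[[394.0, 24.0], [380.0, 301.0], [262.0, 302.0], [245.0, 25.0], [320.0, 77.0], [321.0, 276.0]]
```

View pics/w6.png

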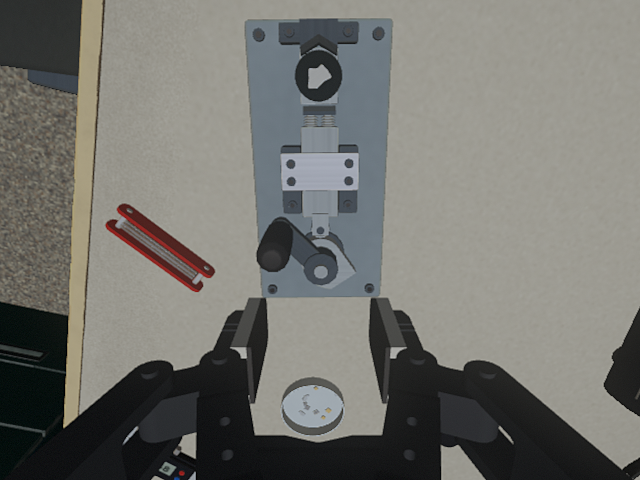

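The wrist picture shows the mount standing in the nest against the V, the grip top at about (270,257), and the shaft end at (321,271). Next I'll locate the grip.

```bash
python3 - <<'E'
from h import *
p=[500,-122,.253];s=fix(p,(0,-62,50))[0]
for px in ((270,257),(270,261)):
    g=atz("wrist",px,98);d=g-s;print(g,d[:2],np.hypot(*d[:2]),totool((g[0],g[1],66)))
d[:2]*=40/np.hypot(*d[:2]);t=s+d;T=totool((t[0],t[1],66));print("shaft",s,"target",t,T)
_,R=axes();v=R.T@[d[0],d[1],0];print("psi",np.arctan2(v[1],v[0]))
E
```

```text
[ 479.05404813 -157.70149161   98.        ] [-36.46514576  24.32479115] 43.833803389845 [  3.  -27.7  90.3]
[ 479.55808117 -160.10461734   98.        ] [-35.96111271  21.92166541] 42.11604257526137 [  0.5 -27.8  90.3]
shaft [ 515.51919389 -182.02628275   50.        ] target [ 481.3648807  -161.20603083   98.        ] [ -1.  -26.3  90.3]
psi -0.7766351858052469
```

```bash
python3 -m handwheel '[{"dx":-0.5,"dy":-13,"dz":0,"ax":0,"ay":0,"az":0},{"dx":0,"dy":-14,"dz":10,"ax":0,"ay":0,"az":0},{"dx":0,"dy":0,"dz":20,"ax":0,"ay":0,"az":0},{"dx":0,"dy":0,"dz":20,"ax":0,"ay":0,"az":0},{"dx":0,"dy":0,"dz":20,"ax":0,"ay":0,"az":0},{"dx":0,"dy":0,"dz":13,"ax":0,"ay":0,"az":0},{"dx":0,"dy":0,"dz":7,"ax":0,"ay":0,"az":0},{"dx":0,"dy":0,"dz":0,"ax":0,"ay":0,"az":0}]'
python3 -m handwheel '[{"dx":0,"dy":0,"dz":0,"ax":0,"ay":0,"az":0},{"dx":0,"dy":0,"dz":0,"ax":0,"ay":0,"az":0},{"dx":0,"dy":0,"dz":0,"ax":0,"ay":0,"az":0},{"dx":0,"dy":0,"dz":0,"ax":0,"ay":0,"az":0},{"dx":0,"dy":0,"dz":0,"ax":0,"ay":0,"az":0},{"dx":0,"dy":0,"dz":0,"ax":0,"ay":0,"az":0}]' 0.1 25
python3 -c "
from h import *
p,R=axes();s=[515.5,-182.0];v=R.T@[p[0]-s[0],p[1]-s[1],0];print(v,np.hypot(v[0],v[1]),np.arctan2(v[1],v[0]),env.get_state()['wrist_force'])"
```

```text
time: 11.52
position: [479.8, -159.6, 65.1]
eef_rot: [-1.927, -2.478, 0.001]
wrist_force: [-0.3, -0.5, 0.4]
grip_width: 0.501
finger_force: 0.0
time: 12.02
position: [481.4, -160.8, 67.1]
eef_rot: [1.929, 2.478, 0.001]
wrist_force: [-1.4, 1.0, 7.0]
grip_width: 0.214
finger_force: 24.9
[ 28.89331548 -27.87233699  -0.04373576] 40.145869634714934 -0.7674142526571289 [-1.42350768  0.95234705  6.98030009]
```

```bash
cat > tab.py <<'E'
import sys
from h import *
a,b,d=map(float,sys.argv[1:4])
n=round((b-a)/d);q=a+d*np.arange(n+1);X=np.round(40*np.cos(q),1);Y=np.round(40*np.sin(q),1)
print("end",X[-1],Y[-1]);print([(round(x,1),round(y,1)) for x,y in zip(np.diff(X),np.diff(Y))])
E
cat > st.py <<'E'
from h import *
p,R=axes();s=[515.5,-182.0];v=R.T@[p[0]-s[0],p[1]-s[1],0];a=np.arctan2(v[1],v[0]);f=R.T@env.get_state()['wrist_force']
print("psi %.3f r %.1f  Ft(back) %.1f Fr(out) %.1f"%(a,np.hypot(v[0],v[1]),f[0]*np.sin(a)-f[1]*np.cos(a),f[0]*np.cos(a)+f[1]*np.sin(a)),f.round(1),env.get_state()["time"])
E
python3 tab.py -0.77 0.43 0.1;python3 tab.py 0.43 3.43 0.1
```

```text
end 36.4 16.7
[(np.float64(2.7), np.float64(3.0)), (np.float64(2.3), np.float64(3.2)), (np.float64(2.0), np.float64(3.5)), (np.float64(1.6), np.float64(3.6)), (np.float64(1.3), np.float64(3.8)), (np.float64(0.8), np.float64(3.9)), (np.float64(0.5), np.float64(4.0)), (np.float64(0.1), np.float64(4.0)), (np.float64(-0.3), np.float64(4.0)), (np.float64(-0.8), np.float64(3.9)), (np.float64(-1.1), np.float64(3.9)), (np.float64(-1.4), np.float64(3.7))]
end -38.3 -11.4
[(np.float64(-1.9), np.float64(3.5)), (np.float64(-2.2), np.float64(3.4)), (np.float64(-2.5), np.float64(3.1)), (np.float64(-2.8), np.float64(2.8)), (np.float64(-3.1), np.float64(2.6)), (np.float64(-3.3), np.float64(2.2)), (np.float64(-3.5), np.float64(1.9)), (np.float64(-3.7), np.float64(1.5)), (np.float64(-3.9), np.float64(1.1)), (np.float64(-3.9), np.float64(0.8)), (np.float64(-4.0), np.float64(0.4)), (np.float64(-4.0), np.float64(-0.1)), (np.float64(-3.9), np.float64(-0.4)), (np.float64(-4.0), np.float64(-0.8)), (np.float64(-3.8), np.float64(-1.3)), (np.float64(-3.6), np.float64(-1.5)), (np.float64(-3.5), np.float64(-2.0)), (np.float64(-3.3), np.float64(-2.3)), (np.float64(-3.0), np.float64(-2.6)), (np.float64(-2.8), np.float64(-2.9)), (np.float64(-2.4), np.float64(-3.1)), (np.float64(-2.2), np.float64(-3.4)), (np.float64(-1.8), np.float64(-3.6)), (np.float64(-1.4), np.float64(-3.7)), (np.float64(-1.0), np.float64(-3.9)), (np.float64(-0.7), np.float64(-3.9)), (np.float64(-0.2), np.float64(-4.0)), (np.float64(0.2), np.float64(-4.0)), (np.float64(0.5), np.float64(-4.0)), (np.float64(1.0), np.float64(-3.9))]
```

```bash
python3 -m handwheel '[{"dx":2.7,"dy":3.0,"dz":-0.7,"ax":0,"ay":0,"az":0},{"dx":2.3,"dy":3.2,"dz":0,"ax":0,"ay":0,"az":0},{"dx":2.0,"dy":3.5,"dz":0,"ax":0,"ay":0,"az":0},{"dx":0,"dy":0,"dz":0,"ax":0,"ay":0,"az":0}]' >/dev/null; python3 st.py
python3 -m handwheel '[{"dx":1.6,"dy":3.6,"dz":0,"ax":0,"ay":0,"az":0},{"dx":1.3,"dy":3.8,"dz":0,"ax":0,"ay":0,"az":0},{"dx":0.8,"dy":3.9,"dz":0,"ax":0,"ay":0,"az":0},{"dx":0,"dy":0,"dz":0,"ax":0,"ay":0,"az":0}]' >/dev/null; python3 st.py
```

```text
psi -0.449 r 40.3  Ft(back) 0.0 Fr(out) 0.3 [ 0.2 -0.2 -2.9] 12.35
psi -0.150 r 40.4  Ft(back) -0.6 Fr(out) 2.1 [ 2.2  0.3 -4.8] 12.6833
```

```bash
python3 -m handwheel '[{"dx":0.5,"dy":4.0,"dz":0,"ax":0,"ay":0,"az":0},{"dx":0.1,"dy":4.0,"dz":0,"ax":0,"ay":0,"az":0},{"dx":-0.3,"dy":4.0,"dz":0,"ax":0,"ay":0,"az":0},{"dx":0,"dy":0,"dz":0,"ax":0,"ay":0,"az":0}]' >/dev/null; python3 st.py
python3 -m handwheel '[{"dx":-0.8,"dy":3.9,"dz":0,"ax":0,"ay":0,"az":0},{"dx":-1.1,"dy":3.9,"dz":0,"ax":0,"ay":0,"az":0},{"dx":-1.4,"dy":3.7,"dz":0,"ax":0,"ay":0,"az":0},{"dx":0,"dy":0,"dz":0,"ax":0,"ay":0,"az":0}]' >/dev/null; python3 st.py
```

```text
psi 0.144 r 40.5  Ft(back) 0.2 Fr(out) 1.9 [ 2.   0.1 -5.2] 13.0167
psi 0.441 r 40.5  Ft(back) -0.8 Fr(out) 2.3 [ 1.7  1.7 -5.3] 13.35
```

```bash
python3 -m handwheel '[{"dx":-1.9,"dy":3.5,"dz":0.3,"ax":0,"ay":0,"az":0},{"dx":-2.2,"dy":3.4,"dz":0,"ax":0,"ay":0,"az":0},{"dx":0,"dy":0,"dz":0,"ax":0,"ay":0,"az":0}]' >/dev/null; python3 st.py
python3 -m handwheel '[{"dx":-2.5,"dy":3.1,"dz":0,"ax":0,"ay":0,"az":0},{"dx":-2.8,"dy":2.8,"dz":0,"ax":0,"ay":0,"az":0},{"dx":0,"dy":0,"dz":0,"ax":0,"ay":0,"az":0}]' >/dev/null; python3 st.py
```

```text
psi 0.646 r 40.5  Ft(back) 0.4 Fr(out) 2.3 [ 2.1  1.  -6.7] 13.6
psi 0.844 r 40.4  Ft(back) -0.5 Fr(out) 2.3 [ 1.2  2.  -7.5] 13.85
```

```bash
python3 -m handwheel '[{"dx":-3.1,"dy":2.6,"dz":-0.5,"ax":0,"ay":0,"az":0},{"dx":-3.3,"dy":2.2,"dz":0,"ax":0,"ay":0,"az":0},{"dx":0,"dy":0,"dz":0,"ax":0,"ay":0,"az":0}]' >/dev/null; python3 st.py
python3 -m handwheel '[{"dx":-3.5,"dy":1.9,"dz":0,"ax":0,"ay":0,"az":0},{"dx":-3.7,"dy":1.5,"dz":0,"ax":0,"ay":0,"az":0},{"dx":0,"dy":0,"dz":0,"ax":0,"ay":0,"az":0}]' >/dev/null; python3 st.py
```

```text
psi 1.040 r 40.3  Ft(back) 0.1 Fr(out) 3.3 [ 1.8  2.8 -4.7] 14.1
psi 1.245 r 40.2  Ft(back) -0.2 Fr(out) 5.5 [ 1.6  5.3 -3.8] 14.35
```

```bash
python3 -m handwheel '[{"dx":-3.9,"dy":1.8,"dz":0,"ax":0,"ay":0,"az":0},{"dx":-3.9,"dy":0.8,"dz":0,"ax":0,"ay":0,"az":0},{"dx":0,"dy":0,"dz":0,"ax":0,"ay":0,"az":0}]' >/dev/null; python3 st.py
python3 -m handwheel '[{"dx":-4.0,"dy":0.4,"dz":0,"ax":0,"ay":0,"az":0},{"dx":-4.0,"dy":-0.1,"dz":0,"ax":0,"ay":0,"az":0},{"dx":0,"dy":0,"dz":0,"ax":0,"ay":0,"az":0}]' >/dev/null; python3 st.py
```

```text
psi 1.448 r 40.2  Ft(back) -0.1 Fr(out) 1.9 [ 0.1  1.9 -4.1] 14.6
psi 1.639 r 40.2  Ft(back) 0.7 Fr(out) 2.5 [ 0.6  2.5 -4.6] 14.85
```

```bash
python3 -m handwheel '[{"dx":-3.9,"dy":-0.4,"dz":0,"ax":0,"ay":0,"az":0},{"dx":-4.0,"dy":-0.8,"dz":0,"ax":0,"ay":0,"az":0},{"dx":0,"dy":0,"dz":0,"ax":0,"ay":0,"az":0}]' >/dev/null; python3 st.py
python3 -m handwheel '[{"dx":-3.8,"dy":-1.3,"dz":0,"ax":0,"ay":0,"az":0},{"dx":-3.6,"dy":-1.3,"dz":0,"ax":0,"ay":0,"az":0},{"dx":0,"dy":0,"dz":0,"ax":0,"ay":0,"az":0}]' >/dev/null; python3 st.py
```

```text
psi 1.834 r 40.1  Ft(back) 0.9 Fr(out) 1.6 [ 0.4  1.8 -5.1] 15.1
psi 2.034 r 40.1  Ft(back) 1.4 Fr(out) 0.9 [ 0.9  1.4 -5.1] 15.35
```

```bash
python3 -m handwheel '[{"dx":-3.5,"dy":-2.0,"dz":-0.3,"ax":0,"ay":0,"az":0},{"dx":0,"dy":0,"dz":0,"ax":0,"ay":0,"az":0}]' >/dev/null; python3 st.py
python3 -m handwheel '[{"dx":-3.3,"dy":-2.3,"dz":0,"ax":0,"ay":0,"az":0},{"dx":0,"dy":0,"dz":0,"ax":0,"ay":0,"az":0}]' >/dev/null; python3 st.py
python3 -m handwheel '[{"dx":-3.0,"dy":-2.6,"dz":0,"ax":0,"ay":0,"az":0},{"dx":0,"dy":0,"dz":0,"ax":0,"ay":0,"az":0}]' >/dev/null; python3 st.py
```

```text
psi 2.132 r 40.0  Ft(back) 1.9 Fr(out) 0.9 [ 1.1  1.8 -3. ] 15.5167
psi 2.233 r 40.0  Ft(back) 1.7 Fr(out) 1.0 [ 0.7  1.8 -1.5] 15.6833
psi 2.327 r 39.9  Ft(back) 2.5 Fr(out) 0.8 [ 1.3  2.3 -0.6] 15.85
```

```bash
python3 -m handwheel '[{"dx":-2.8,"dy":-2.9,"dz":0,"ax":0,"ay":0,"az":0},{"dx":0,"dy":0,"dz":0,"ax":0,"ay":0,"az":0}]' >/dev/null; python3 st.py
python3 -m handwheel '[{"dx":-2.4,"dy":-3.1,"dz":0,"ax":0,"ay":0,"az":0},{"dx":0,"dy":0,"dz":0,"ax":0,"ay":0,"az":0}]' >/dev/null; python3 st.py
python3 -m handwheel '[{"dx":-1.1,"dy":-1.7,"dz":0,"ax":0,"ay":0,"az":0},{"dx":0,"dy":0,"dz":0,"ax":0,"ay":0,"az":0}]' >/dev/null; python3 st.py
```

```text
psi 2.417 r 39.9  Ft(back) 4.5 Fr(out) 0.2 [2.8 3.5 0.3] 16.0167
psi 2.509 r 39.9  Ft(back) 5.2 Fr(out) 0.8 [2.4 4.7 0.3] 16.1833
psi 2.554 r 39.9  Ft(back) 5.9 Fr(out) -0.4 [3.6 4.7 0.6] 16.35
```

```bash
python3 -m handwheel '[{"dx":-1.1,"dy":-1.7,"dz":0,"ax":0,"ay":0,"az":0},{"dx":0,"dy":0,"dz":0,"ax":0,"ay":0,"az":0}]' >/dev/null; python3 st.py
python3 -m handwheel '[{"dx":-1.0,"dy":-1.8,"dz":0,"ax":0,"ay":0,"az":0},{"dx":0,"dy":0,"dz":0,"ax":0,"ay":0,"az":0}]' >/dev/null; python3 st.py
python3 -m handwheel '[{"dx":-0.8,"dy":-1.8,"dz":0,"ax":0,"ay":0,"az":0},{"dx":0,"dy":0,"dz":0,"ax":0,"ay":0,"az":0}]' >/dev/null; python3 st.py
```

```text
psi 2.601 r 39.9  Ft(back) 6.6 Fr(out) 0.4 [3.  5.9 1.4] 16.5167
psi 2.669 r 39.9  Ft(back) 3.3 Fr(out) -0.1 [1.6 2.9 0.3] 16.6833
psi 2.740 r 39.8  Ft(back) -1.6 Fr(out) 1.8 [-2.2 -0.8 -0.1] 16.85
```

```bash
python3 -m handwheel '[{"dx":-0.8,"dy":-1.8,"dz":0,"ax":0,"ay":0,"az":0},{"dx":0,"dy":0,"dz":0,"ax":0,"ay":0,"az":0}]' >/dev/null; python3 st.py
python3 -m handwheel '[{"dx":-0.7,"dy":-1.9,"dz":0,"ax":0,"ay":0,"az":0},{"dx":0,"dy":0,"dz":0,"ax":0,"ay":0,"az":0}]' >/dev/null; python3 st.py
python3 -m handwheel '[{"dx":-0.6,"dy":-1.9,"dz":0,"ax":0,"ay":0,"az":0},{"dx":0,"dy":0,"dz":0,"ax":0,"ay":0,"az":0}]' >/dev/null; python3 st.py
```

```text
psi 2.794 r 39.8  Ft(back) -2.6 Fr(out) -0.1 [-0.7 -2.5  0.8] 17.0167
psi 2.834 r 39.8  Ft(back) -2.5 Fr(out) 1.0 [-1.7 -2.1  1.3] 17.1833
psi 2.876 r 39.8  Ft(back) -0.9 Fr(out) 0.5 [-0.7 -0.8  2.4] 17.35
```

```bash
python3 -m handwheel '[{"dx":-0.5,"dy":-2.0,"dz":0,"ax":0,"ay":0,"az":0},{"dx":0,"dy":0,"dz":0,"ax":0,"ay":0,"az":0}]' >/dev/null; python3 st.py
python3 -m handwheel '[{"dx":-0.3,"dy":-1.5,"dz":0,"ax":0,"ay":0,"az":0},{"dx":0,"dy":0,"dz":0,"ax":0,"ay":0,"az":0},{"dx":0,"dy":0,"dz":0,"ax":0,"ay":0,"az":0}]' >/dev/null; python3 st.py
```

```text
psi 2.923 r 39.8  Ft(back) -0.3 Fr(out) 1.0 [-1.  -0.   2.8] 17.5167
psi 2.959 r 39.8  Ft(back) 0.3 Fr(out) -0.5 [0.5 0.2 2.6] 17.7667
```

```bash
python3 -m handwheel '[{"dx":0,"dy":0,"dz":0,"ax":0,"ay":0,"az":0},{"dx":0,"dy":0,"dz":0,"ax":0,"ay":0,"az":0},{"dx":0,"dy":0,"dz":0,"ax":0,"ay":0,"az":0},{"dx":0,"dy":0,"dz":-3,"ax":0,"ay":0,"az":0},{"dx":0,"dy":0,"dz":-15,"ax":0,"ay":0,"az":0},{"dx":0,"dy":0,"dz":-25,"ax":0,"ay":0,"az":0},{"dx":0,"dy":0,"dz":-30,"ax":0,"ay":0,"az":0},{"dx":0,"dy":0,"dz":-20,"ax":0,"ay":0,"az":0},{"dx":0,"dy":0,"dz":-10,"ax":0,"ay":0,"az":0},{"dx":0,"dy":0,"dz":0,"ax":0,"ay":0,"az":0},{"dx":0,"dy":0,"dz":0,"ax":0,"ay":0,"az":0}]' 0.5
python3 - <<'E'
from h import *
im=env.camera("wrist");cv2.imwrite("pics/w7.png",im[...,::-1])
# predicted grip top at current angle
_,R=axes();s=np.array([515.5,-182.0,101])
for a in (2.69,2.83,2.96,3.1): print(a,proj("wrist",[s+R@[40*np.cos(a),40*np.sin(a),0]]).round())
E
```

```text
time: 18.68
position: [532.3, -218.3, 170.2]
eef_rot: [1.929, 2.479, 0.0]
wrist_force: [-0.2, -0.3, 0.3]
grip_width: 0.503
finger_force: 0.0
2.69 [[337. 251.]]
2.83 [[328. 254.]]
2.96 [[319. 256.]]
3.1 [[310. 257.]]
```

View pics/w7.png

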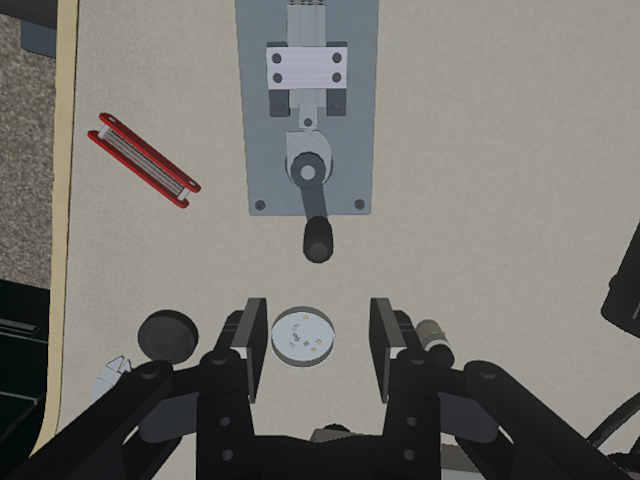

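The crank stayed where I left it, with the grip at (319,245) and the roller on the flat. I'll check the mount numerically from the earlier viewpoint.

```bash
python3 -m handwheel '[{"dx":30,"dy":0,"dz":0,"ax":0,"ay":0,"az":0},{"dx":30,"dy":0,"dz":0,"ax":0,"ay":0,"az":0},{"dx":10,"dy":0,"dz":0,"ax":0,"ay":0,"az":0},{"dx":0,"dy":0,"dz":0,"ax":0,"ay":0,"az":0},{"dx":0,"dy":0,"dz":0,"ax":0,"ay":0,"az":0}]'
python3 - <<'E'
from h import *
im=env.camera("wrist")
print(env.look_for("wrist","mount"),env.look_for("wrist","crank_grip"))
e=proj("wrist",fix([500,-122,.253],[(0,70,35),(0,-62,53)]));print("pred nest top, shaft",e)
x,y=e[0].astype(int);g=im.max(-1);m=np.zeros_like(g);m[y-32:y+32,x-35:x+35]=(g[y-32:y+32,x-35:x+35]<60)
m=cv2.morphologyEx(m,cv2.MORPH_OPEN,np.ones((5,5)))
c=max(cv2.findContours(m,0,2)[0],key=cv2.contourArea);print("blob",cv2.boundingRect(c),cv2.contourArea(cv2.convexHull(c)))
a=np.linspace(0,6.28,40);q=proj("wrist",fix([500,-122,.253],[(15.2*np.cos(t),70+15.2*np.sin(t),35) for t in a]));print("pred circle",q.min(0),q.max(0))
E
```

```text
time: 19.15
position: [514.8, -150.0, 169.6]
eef_rot: [-1.927, -2.479, 0.001]
wrist_force: [0.5, 0.1, -0.3]
grip_width: 0.5
finger_force: 0.0
[{'position': [307.4, 75.6], 'p': 0.87}] [{'position': [314.6, 333.3], 'p': 0.84}]
pred nest top, shaft [[306.80197618  79.10773094]
 [308.74224472 269.3696731 ]]
blob (285, 47, 44, 54) 1847.5
pred circle [284.35359497  54.38850875] [329.26914557 102.9196101 ]
```

```bash
python3 -c "
from rig import env
print(env.hand_in())"
```

```text
the job is handed in; nothing more can be done
None
```

I handed the job in at about 19 s: the mount stands upright in the nest, polished face up. The crank was turned clockwise over the crest to mid-dwell, where the back-force was about 0 N, and it stayed put after I let go.

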